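Fit the three-eared flange on the permeameter base

ROBOT

A 6-joint arm with a two-finger parallel gripper is mounted at the origin on the work surface. World frame = base frame: x ahead of the robot, y to its left, z up, the work surface at z = 0. Lengths are in m, angles in rad, forces in N, time in s.
With the tool pointing down it reaches from about 0.3 to 0.875 m from the base axis. Payload 6.4 kg.
Tool frame: the origin (TCP) lies at the very end of the fingers, on their centre line; the grasp point (between the pads) lies 19 mm behind it; z points along the fingers, y is the line along which they close (so a half turn about z gives the same grasp; the last joint's range is limited). The gripper opens to 88 mm and grips with 3 to 60 N. Pads are 18 mm wide; open, the fingers measure 123 mm over their backs; the gripper's body (75 mm by 187 mm) begins 45 mm behind the grasp point.
Start: joints at [1.094, 0.181, 1.607, -0, 1.354, -0.206], TCP at [0.154, 0.554, 0.239] pointing down, gripper open.
Joint ranges: [-2.99, 2.99], [-0.89, 2.07], [0.3, 2.58], [-1.14, 4.28], [0, 2.63], [-3.12, 3.12]. Speed limits (rad/s): [2.57, 2.57, 3.01, 3.14, 3.14, 3.14].

INTERFACE

Orientations are given as a rotation vector (axis times angle).
In Python, from bench import sense, eyes, hand_in gives the robot as it stands.
- The arm moves only by the tool step_arm, never from a script. Its argument "rows" is a list of rows, each a list of 4 numbers: the shift along the tool's x, y, z in cm, then the turn about the tool's z in degrees. A call has 1 to 5 rows; each row is the pose to reach, as a shift and turn from the pose commanded when the call began, along the tool's axes at that moment; what a row does not reach only later rows make up. A row lasts 1/12 s, in which the tool goes at most 41.7 mm and 7.16 degrees, less where a joint would pass 70% of its speed; a pose out of reach is approached as far as the arm can. A call with a gripper value outside its range is refused whole. "jaw" is the opening, from -1 (shut) to 1 (fully open), set as the call begins (left out, the last holds). The fingers move at their own pace and stop on an object; "squeeze" is the grip in N (left out, the last holds). Time passes only in rows, so rows that repeat a pose let the fingers close. It gives the time, the measured TCP pose, the force, the opening and the grip force at its end, in the units of the state.
- sense(): the state, without advancing time (a new reading comes with each control period).
- eyes.grab_frame(name): name is "side" or "top" or "wrist"; returns (picture, depth): 480x640x3 uint8, blue, green, red; 480x640 float32, m along the optical axis (not along the pixel's ray), 0 where there is no reading.
- eyes.get_calibration(name): a dict with "fx", "fy", "cx", "cy" (pixels), "k1" (the pictures are not rectified: a ray, as slopes to the right and down, at radius r is drawn at 1 + k1 r^2 times it, then the intrinsics apply), "world_from_camera" (4x4, takes a point from camera to world coordinates). Camera axes: x right, y down, z forward; pixel columns grow to the right and rows downward; lengths in m; the calibration is good to about 2 mm. A picture is of the moment at which its call begins: read the wrist's pose just before it. get_calibration takes no time and is no camera call; for the wrist camera it gives the pose at the moment of the call.
- hand_in(): hands the job in; it is judged then, once.
Trained networks look in the newest picture that a camera, given by its name, has taken for a name from the list of things; names that differ only in an ending like _2 or _b are one class to them, and where a whole thing is asked for, a point or a joint stands for the part that bears it (a point fixed in the world has none). Each returns a list of dicts, best first, with "conf" (0 to 1); they miss things now and then, are a little off and sometimes report something else, mostly with a low value. They report only what shows in the picture. A call takes as long as a camera call. They do not tell look-alikes from the thing itself.
- eyes.regions_of(name, camera): "region" (480x640 bool, what is visible of it) and "centre" ([column, row] in pixels, amid what is visible of it).
The state is a dict: "time_s": time; "joint_pos": joint angles; "joint_velocities": joint speeds; "joint_efforts": joint torques, N m; "tcp_pos": TCP position; "eef_rot": TCP orientation; "contact_force": force on the tool from outside, world axes, zero at the start; "moment": the same for the moment, N m; "width": finger opening in m; "grasp_force": force on a finger pad.
Only numpy, scipy, OpenCV 4.12 (cv2) and the standard library are available. Lean on these libraries where they do the work, as an engineer would, in place of code of your own. Each camera call takes 0.05 s, during which the arm holds its last target. There are 200 camera calls.

TASK

First take the loose cap off the hub of the round base and set it down, upright, in the round holder. Then put the three-eared flange over the hub with its collar up, turn it until its three holes line up with the three studs, and lower it fully home so that it lies flat on the base. Set the parts down rather than dropping them, and leave the jar, the wrench and the sample tray alone.

Things in the scene. Friction and masses are not known exactly. Their poses are not given: they have to be found in the camera images.
- cell: Fixed permeameter base: grey plastic disc 176 mm across, 30 mm high, with a steel hub on its axis and three steel studs, 120 degrees apart on a circle of radius 62 mm. Origin at the centre of its underside, on the bench, z up; stud0 lies along its +x axis. A small brass fitting sticks 24 mm out of its side along -x, below the face. Place and yaw vary
- seat (a point): Centre of the flat upper face of the base, 30 mm above the bench, on the hub's axis: where the flange's origin comes to lie when it is home
- stud0 (a point): Top centre of the stud on the base's +x axis, 48 mm above the bench, 18 mm above the base's face. Each stud is 12 mm in diameter, its last 2.5 mm tapering to 8 mm
- stud1 (a point): Top centre of the stud 120 degrees anticlockwise (from above) from stud0
- stud2 (a point): Top centre of the stud 240 degrees anticlockwise from stud0
- hub_top (a point): Centre of the hub's flat top, 87 mm above the bench, 57 mm above the base's face. The hub is 29 mm in diameter, its last 8 mm tapering to 20 mm
- flange: Loose aluminium flange, 0.4 kg, lying collar up: 12 mm plate, 96 mm across, with three round ears reaching 81 mm from the axis; in each a 17 mm through hole, at radius 62 mm, 120 degrees apart. Origin at the centre of the underside, z up, hole0 along +x. Any hole may go on any stud; turning play on the studs about 2 degrees either way. Starts on the bench on either side of the base, at any yaw
- collar_top (a point): Centre of the top of the flange's collar, 57 mm above the flange's underside and 45 mm above its plate. The collar is 48 mm in outer diameter, bored right through at 33.5 mm; grip it from above across any diameter
- hole0 (a point): Centre of the flange's hole along its +x axis, at the underside
- cap: Loose grey plastic cap, 70 g, a cup upside down over the hub: 48 mm outer diameter, 42 mm high, top 12 mm thick, open below with a 34 mm bore 30 mm deep. Origin at the centre of its open lower rim, z up. At the start its top rests on the hub's top, its lower rim 57 mm and its upper face 99 mm above the bench. Lift it straight up 35 mm or more to clear the hub
- holder: Fixed round grey holder on the bench: a shallow cup, 88 mm across at the foot, 18 mm high, with a recess about 66 mm across at the mouth and 12 mm deep; floor 6 mm above the bench. Origin at the centre of its underside. The cap stands in it open side down, its rim on the floor. It is on the other side of the base from the flange
- jar: Bystander: sample jar 64 mm across, 85 mm high, standing on the bench on the side away from the robot; origin under its centre
- wrench: Bystander: steel wrench 170 mm long lying on the bench on the side away from the robot; origin near its middle, x along its length
- sample_tray: Bystander: grey open two-part tray, 100 x 140 x 35 mm, on the bench beyond the base, on the side away from the robot; origin under its centre
There are look-alikes about, which are no part of the job. Of the things like the cap, leave any that is turquoise; of the rest the smaller one is meant.

How it is judged:
By the outcome, as a careful person would: the job done as asked, in the order asked, and still so for the second after the job is handed in, with the robot touching nothing.
It also fails if it takes over 58 s, if anything falls off the work surface, if the arm or the gripper's body presses on something with over 40 N, if the wrist force passes 120 N, or if a joint passes its speed limit or range.

## Working session

There is one attempt and no reset: what is moved stays moved. The work goes in short steps, Python scripts to look and compute and a tool call to move; the robot and the scene stay as the last step left them, time stands still between calls to the robot, and variables do not carry over. Pictures are saved under pics/ and viewed, at most 10 in all, crops included, and the job is handed in when it is done.

Besides the shell and the picture viewer there is one more tool, called after "Call:" by a JSON object that holds its "method" and its "body", one argument or row to a line. step_arm: Moves the arm, as the interface text tells. Its arguments: {"type":"object","properties":{"rows":{"type":"array","items":{"type":"array","items":{"type":"number"}}},"jaw":{"type":"number"},"squeeze":{"type":"number"}},"required":["rows"]}

```bash
mkdir -p pics
cat > h.py <<'E'
import numpy as np, cv2
from bench import sense, eyes, hand_in
def grab(n):
    C=eyes.get_calibration(n); p,d=eyes.grab_frame(n); return p,d,C
def K(C): return np.array([[C['fx'],0,C['cx']],[0,C['fy'],C['cy']],[0,0,1.]])
def dist(C): return np.array([C['k1'],0,0,0,0.])
def rays(uv,C):
    u=cv2.undistortPoints(np.asarray(uv,float).reshape(-1,1,2),K(C),dist(C)).reshape(-1,2)
    return np.c_[u,np.ones(len(u))]
def w(pc,C):
    T=np.array(C['world_from_camera']); return pc@T[:3,:3].T+T[:3,3]
def cloud(d,C,mask=None):
    m=(d>0) if mask is None else (d>0)&mask
    v,u=np.nonzero(m); return w(rays(np.c_[u,v],C)*d[v,u][:,None],C),np.c_[u,v]
def plane(uv,C,z):
    T=np.array(C['world_from_camera']); r=rays(uv,C)@T[:3,:3].T; o=T[:3,3]
    return o+r*((z-o[2])/r[:,2])[:,None]
def proj(P,C):
    T=np.linalg.inv(np.array(C['world_from_camera'])); q=np.asarray(P,float).reshape(-1,3)@T[:3,:3].T+T[:3,3]
    return cv2.projectPoints(q,np.zeros(3),np.zeros(3),K(C),dist(C))[0].reshape(-1,2)
E
python3 - <<'E'
from h import *
s=sense(); print(s['time_s'],s['tcp_pos'],s['eef_rot'],s['width'])
for n in ['top','side']:
    p,d,C=grab(n); cv2.imwrite(f'pics/{n}0.png',p)
    print(n,np.round(C['world_from_camera'],3).tolist())
    for t in ['cell','flange','cap','holder']:
        for r in eyes.regions_of(t,n):
            P,_=cloud(d,C,r['region']); 
            print(t,round(r['conf'],2),np.round(r['centre']),r['region'].sum(),np.round(np.median(P,0),3) if len(P) else '',np.round(np.percentile(P,[2,98],axis=0),3).tolist() if len(P) else '')
E
```

```text
0.0 [0.15356009 0.55356947 0.23782807] [-4.24032320e-01 -3.11225811e+00  2.55232838e-03] 0.08835671397814873
top [[0.019, -0.997, 0.08, 0.512], [-1.0, -0.019, 0.004, -0.001], [-0.003, -0.08, -0.997, 0.862], [0.0, 0.0, 0.0, 1.0]]
cell 0.95 [320. 262.] 6094 [ 0.52  -0.034  0.029] [[0.441, -0.115, 0.026], [0.599, 0.043, 0.034]]
flange 0.65 [164. 288.] 2564 [0.469 0.293 0.012] [[0.427, 0.229, 0.003], [0.544, 0.357, 0.057]]
cap 0.94 [334. 262.] 585 [ 0.52  -0.036  0.098] [[0.5, -0.057, 0.095], [0.542, -0.015, 0.101]]
cap 0.76 [337. 358.] 610 [ 0.344 -0.037  0.041] [[0.32, -0.058, -0.0], [0.364, -0.016, 0.045]]
cap 0.72 [234. 237.] 1249 [0.564 0.15  0.06 ] [[0.534, 0.12, 0.004], [0.596, 0.185, 0.063]]
holder 0.9 [468. 292.] 1586 [ 0.468 -0.289  0.007] [[0.431, -0.325, 0.002], [0.507, -0.248, 0.02]]
side [[0.998, -0.054, 0.035, 0.519], [-0.063, -0.678, 0.732, -0.648], [-0.016, -0.733, -0.68, 0.709], [0.0, 0.0, 0.0, 1.0]]
cell 0.56 [309. 293.] 5546 [ 0.52  -0.062  0.028] [[0.44, -0.121, 0.004], [0.599, 0.03, 0.042]]
flange 0.68 [280. 179.] 1512 [0.47  0.283 0.011] [[0.426, 0.225, 0.0], [0.544, 0.356, 0.056]]
cap 0.95 [324. 213.] 1223 [0.564 0.133 0.052] [[0.533, 0.12, 0.002], [0.595, 0.183, 0.061]]
cap 0.75 [207. 291.] 800 [ 0.34  -0.048  0.038] [[0.315, -0.059, -0.0], [0.36, -0.015, 0.043]]
cap 0.66 [304. 259.] 845 [ 0.519 -0.047  0.095] [[0.498, -0.058, 0.058], [0.542, -0.013, 0.099]]
cap 0.53 [278. 180.] 1573 [0.47  0.283 0.011] [[0.425, 0.226, -0.001], [0.544, 0.359, 0.056]]
holder 0.85 [277. 421.] 2739 [ 0.467 -0.29   0.006] [[0.429, -0.33, -0.0], [0.507, -0.253, 0.019]]
```

View pics/top0.png

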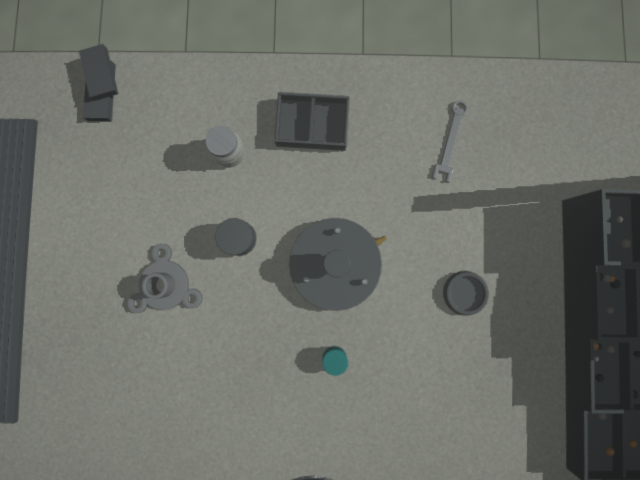

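View pics/side0.png

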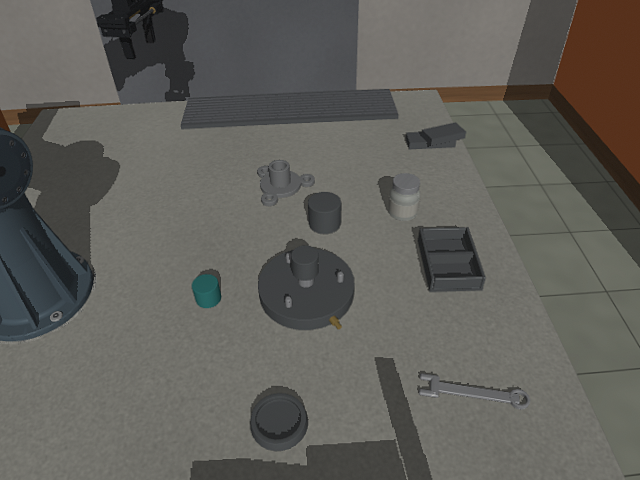

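Run:
```python
from h import *
from scipy.spatial import cKDTree
def circ(P):
    A=np.c_[2*P[:,:2],np.ones(len(P))]; s=np.linalg.lstsq(A,(P[:,:2]**2).sum(1),rcond=None)[0]; return s[:2],np.sqrt(s[2]+s[0]**2+s[1]**2)
ims=[]
for n in ['top','side']:
    p,d,C=grab(n); P,uv=cloud(d,C)
    def sel(c,r,z0,z1,r0=0):
        q=np.hypot(*(P[:,:2]-c).T); return P[(q<r)&(q>=r0)&(P[:,2]>z0)&(P[:,2]<z1)]
    def mid(Q): 
        return (cv2.minEnclosingCircle(Q[:,:2].astype(np.float32)),np.round(Q.mean(0),4),len(Q))
    print(n,'cap',mid(sel([.52,-.036],.035,.09,.11)))
    print('base',mid(sel([.52,-.036],.1,.026,.033)))
    S=sel([.52,-.036],.075,.038,.056,.048); c=np.array([.52,-.036])
    print('studs',np.round(S,3)[:40].tolist(), len(S))
    print('collar',mid(sel([.47,.29],.09,.05,.065)))
    E=sel([.47,.29],.11,.007,.02)
    print('plate',mid(E))
    print('holder',mid(sel([.468,-.289],.06,.014,.022)))
    if n=='top': cr=[p[190:390,190:430]]
    ims+= [cv2.resize(p[190:400,200:400] if n=='top' else p[180:330,180:380],(400,400))]
cv2.imwrite('pics/crop.png',np.hstack(ims))
```

```text
top cap (((0.5202412605285645, -0.03544304892420769), 0.02382603846490383), array([ 0.5202, -0.0354,  0.0983]), 584)
base (((0.5202081203460693, -0.03547591716051102), 0.08792702853679657), array([ 0.5195, -0.0349,  0.0295]), 5898)
studs [[0.586, -0.035, 0.048], [0.586, -0.037, 0.045], [0.586, -0.038, 0.048], [0.586, -0.04, 0.046], [0.584, -0.033, 0.046], [0.584, -0.035, 0.047], [0.585, -0.037, 0.045], [0.584, -0.039, 0.048], [0.584, -0.04, 0.047], [0.583, -0.031, 0.045], [0.582, -0.033, 0.049], [0.583, -0.035, 0.047], [0.582, -0.037, 0.048], [0.583, -0.039, 0.046], [0.583, -0.04, 0.048], [0.583, -0.042, 0.047], [0.581, -0.031, 0.042], [0.581, -0.033, 0.047], [0.581, -0.035, 0.045], [0.581, -0.037, 0.046], [0.581, -0.039, 0.049], [0.581, -0.04, 0.047], [0.581, -0.043, 0.044], [0.579, -0.033, 0.045], [0.579, -0.035, 0.049], [0.579, -0.037, 0.047], [0.579, -0.039, 0.047], [0.579, -0.041, 0.045], [0.578, -0.033, 0.039], [0.577, -0.035, 0.047], [0.577, -0.037, 0.047], [0.577, -0.039, 0.048], [0.496, 0.019, 0.048], [0.494, 0.023, 0.044], [0.494, 0.021, 0.048], [0.494, 0.019, 0.046], [0.49
[... 1243 characters left out ...]
[0.492, 0.016, 0.041], [0.486, 0.016, 0.039], [0.488, 0.016, 0.038], [0.58, -0.032, 0.046], [0.581, -0.033, 0.048], [0.583, -0.032, 0.046], [0.577, -0.034, 0.046], [0.579, -0.035, 0.047], [0.581, -0.034, 0.046], [0.583, -0.035, 0.047], [0.585, -0.035, 0.047], [0.576, -0.035, 0.044], [0.577, -0.034, 0.044], [0.579, -0.036, 0.046], [0.581, -0.037, 0.047]] 115
collar (((0.47119057178497314, 0.2979634404182434), 0.025908878073096275), array([0.4721, 0.2959, 0.0541]), 164)
plate (((0.47138962149620056, 0.2962806522846222), 0.08054789155721664), array([0.4727, 0.2854, 0.0106]), 861)
holder (((0.46708211302757263, -0.28886041045188904), 0.04223843663930893), array([ 0.4679, -0.2926,  0.0169]), 809)
```

View pics/crop.png

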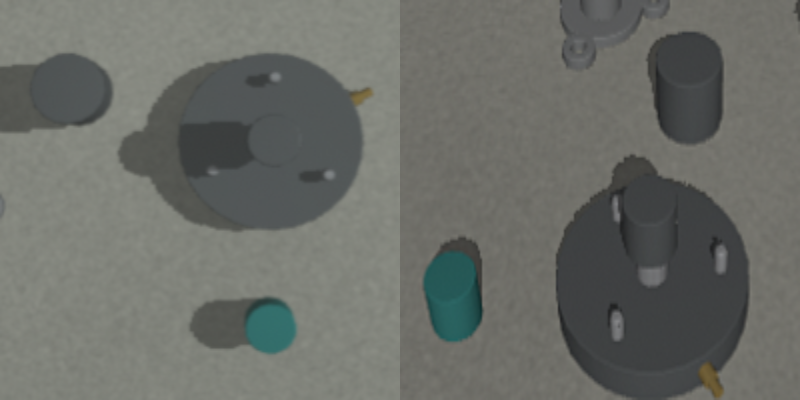

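Candidates like the cap, in the top view: the grey one on the hub (334,262), 48 mm across; the turquoise one (335,361); and the larger grey one (235,237), 64 mm across. The grey one on the hub fits because it is not turquoise and is the smaller of the rest. The crop confirms it sits on the steel hub neck.

Call:
{"method": "step_arm", "body": {
  "rows": [
    [-51.1,-47,0,-15.5],
    [-51.1,-47,0,-15.5],
    [-51.1,-47,0,-15.5],
    [-51.1,-47,0,-15.5],
    [-51.1,-47,0,-15.5]
  ],
  "jaw": 1
}}

```text
time_s: 1.02
tcp_pos: [0.2619, 0.3797, 0.2388]
eef_rot: [-0.002, 3.141, 0.0]
contact_force: [1.3, 1.0, 0.5]
width: 0.0884
grasp_force: 0.0
```

Call:
{"method": "step_arm", "body": {
  "rows": [
    [-25.8,-41.5,0,0],
    [-25.8,-41.5,0,0],
    [-25.8,-41.5,0,0],
    [-25.8,-41.5,0,0],
    [-25.8,-41.5,0,0]
  ]
}}

```text
time_s: 1.43
tcp_pos: [0.3721, 0.2024, 0.2392]
eef_rot: [0.0, 3.14, 0.001]
contact_force: [1.6, 0.5, 0.4]
width: 0.0886
grasp_force: 0.0
```

Call:
{"method": "step_arm", "body": {
  "rows": [
    [-14.8,-23.9,0,0],
    [-14.8,-23.9,0,0],
    [-14.8,-23.9,0,0],
    [-14.8,-23.9,0,0],
    [-14.8,-23.9,0,0]
  ]
}}

```text
time_s: 1.85
tcp_pos: [0.4819, 0.0249, 0.2391]
eef_rot: [0.001, 3.141, -0.0]
contact_force: [0.1, 1.5, -0.6]
width: 0.0879
grasp_force: 0.0
```

Call:
{"method": "step_arm", "body": {
  "rows": [
    [-3.8,-6.0,0,0],
    [-3.8,-6.0,0,0],
    [-3.8,-6.0,0,0],
    [-3.8,-6.0,0,0]
  ]
}}

```text
time_s: 2.18
tcp_pos: [0.5193, -0.0341, 0.2385]
eef_rot: [-0.005, -3.141, -0.001]
contact_force: [-0.1, -0.3, -0.3]
width: 0.0883
grasp_force: 0.0
```

```bash
cat >> h.py <<'E'
def mid(Q): return np.round([*cv2.minEnclosingCircle(Q[:,:2].astype(np.float32))[0],cv2.minEnclosingCircle(Q[:,:2].astype(np.float32))[1],*Q.mean(0),len(Q)],4)
def sel(P,c,r,z0,z1,r0=0):
    q=np.hypot(*(P[:,:2]-c).T); return P[(q<r)&(q>=r0)&(P[:,2]>z0)&(P[:,2]<z1)]
E
python3 - <<'E'
from h import *
s=sense(); print(s['time_s'],s['tcp_pos'],s['joint_pos'])
p,d,C=grab('wrist'); cv2.imwrite('pics/w1.png',p)
P,uv=cloud(d,C); c=[.52,-.0355]
print(np.round(C['world_from_camera'],3).tolist())
print('cap',mid(sel(P,c,.035,.09,.11)));print('base',mid(sel(P,c,.1,.026,.033)))
S=sel(P,c,.075,.044,.056,.048)
l=cv2.kmeans(S[:,:2].astype(np.float32),3,None,(3,50,1e-5),5,cv2.KMEANS_PP_CENTERS)
for k in l[2]: print(k,np.hypot(*(k-c)),np.degrees(np.arctan2(*(k-c)[::-1]))%120)
E
```

```text
2.1833 [ 0.51929158 -0.03414321  0.23845245] [-2.94139119e-01  5.90380316e-02  1.74252133e+00  2.44441177e-04
  1.34091238e+00 -1.86187496e+00]
[[0.003, 0.96, 0.279, 0.447], [1.0, -0.003, -0.001, -0.035], [0.0, 0.279, -0.96, 0.384], [0.0, 0.0, 0.0, 1.0]]
cap [ 5.186e-01 -3.420e-02  2.400e-02  5.176e-01 -3.410e-02  9.820e-02
  2.304e+03]
base [ 5.1900e-01 -3.3700e-02  8.7800e-02  5.1200e-01 -3.3600e-02  2.9400e-02
  1.7686e+04]
[0.48877802 0.0201261 ] 0.06378930166475699 119.30474851504646
[ 0.4863205  -0.08582155] 0.060552184683158566 116.20616052837661
[ 0.5799157  -0.03570912] 0.0599160672952194 119.80002108258549
```

View pics/w1.png

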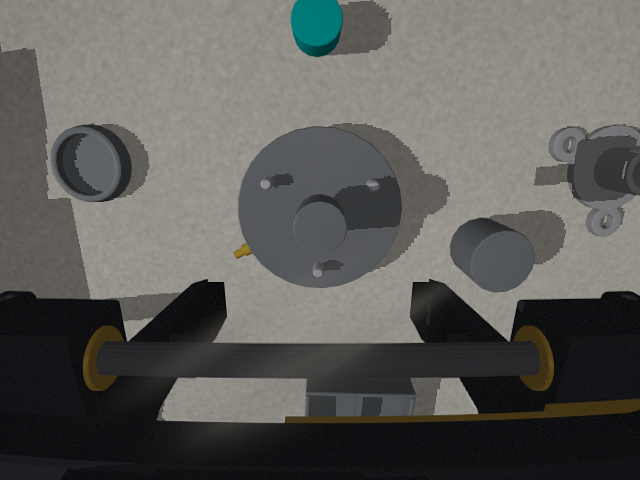

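The wrist view shows the cap (320,225) midway between the fingers, with the studs at (265,184), (373,184) and (318,270). Going down to grip.

Call:
{"method": "step_arm", "body": {
  "rows": [
    [0,0,4,0],
    [0,0,8,0],
    [0,0,12,0],
    [0,0,15,0],
    [0,0,16.4,0]
  ]
}}

```text
time_s: 2.65
tcp_pos: [0.5153, -0.0302, 0.0708]
eef_rot: [0.003, -3.135, -0.003]
contact_force: [-0.7, 0.5, 0.7]
width: 0.0879
grasp_force: 0.0
```

Call:
{"method": "step_arm", "body": {
  "rows": [
    [0,0,0,0],
    [0,0,0,0],
    [0,0,0,0],
    [0,0,0,0],
    [0,0,0,0]
  ],
  "jaw": -1,
  "squeeze": 15
}}

```text
time_s: 3.07
tcp_pos: [0.5203, -0.033, 0.0766]
eef_rot: [-0.0, 3.138, -0.001]
contact_force: [0.9, -0.4, 0.1]
width: 0.0565
grasp_force: 0.0
```

Call:
{"method": "step_arm", "body": {
  "rows": [
    [0,0,0,0],
    [0,0,0,0],
    [0,0,0,0],
    [0,0,0,0]
  ]
}}

```text
time_s: 3.4
tcp_pos: [0.5199, -0.0331, 0.0759]
eef_rot: [0.001, 3.14, -0.0]
contact_force: [-1.6, -0.2, 5.8]
width: 0.0479
grasp_force: 15.0
```

Call:
{"method": "step_arm", "body": {
  "rows": [
    [0,0,-2,0],
    [0,0,-6,0],
    [0,0,-6,0],
    [0,0,-6,0]
  ]
}}

```text
time_s: 3.73
tcp_pos: [0.5208, -0.0335, 0.1371]
eef_rot: [0.001, 3.137, -0.002]
contact_force: [0.5, 0.7, -2.1]
width: 0.048
grasp_force: 15.0
```

Call:
{"method": "step_arm", "body": {
  "rows": [
    [0.7,-3.5,0,0],
    [1.4,-7,0,0],
    [2.1,-10.5,0,0],
    [2.8,-14,0,0],
    [3.4,-17,0,0]
  ]
}}

```text
time_s: 4.15
tcp_pos: [0.4835, -0.2043, 0.1333]
eef_rot: [-0.001, -3.14, -0.002]
contact_force: [1.3, -0.7, -0.9]
width: 0.0479
grasp_force: 15.0
```

Call:
{"method": "step_arm", "body": {
  "rows": [
    [0.7,-3.5,0,0],
    [1.4,-6.5,0,0],
    [1.7,-8.6,0,0],
    [1.7,-8.6,0,0],
    [1.7,-8.6,0,0]
  ]
}}

```text
time_s: 4.57
tcp_pos: [0.4669, -0.2892, 0.1332]
eef_rot: [-0.004, -3.14, -0.003]
contact_force: [0.8, 0.7, -0.5]
width: 0.048
grasp_force: 15.0
```

Run:
```python
from h import *
s=sense(); print(s['time_s'],s['tcp_pos'],s['width'],s['grasp_force'],s['joint_pos'][5])
p,d,C=grab('wrist'); cv2.imwrite('pics/w2.png',p)
P,uv=cloud(d,C); t=s['tcp_pos'][:2]
print('cap',mid(sel(P,t,.035,s['tcp_pos'][2]+.015,s['tcp_pos'][2]+.03)))
print('holder',mid(sel(P,[.468,-.289],.06,.014,.022)))
for n in ['top','side']:
    p,d,C=grab(n);P,uv=cloud(d,C); print(n,'holder',mid(sel(P,[.468,-.289],.06,.014,.022)))
```

```text
4.5667 [ 0.46686372 -0.28919761  0.13321764] 0.047978836160556766 14.999161306332098 -2.338929836482863
cap [ 4.563e-01 -2.894e-01  3.340e-02  4.591e-01 -2.898e-01  1.554e-01
  9.116e+03]
holder [ 4.668e-01 -2.892e-01  4.150e-02  4.509e-01 -2.888e-01  1.710e-02
  2.002e+03]
top holder [ 4.716e-01 -2.856e-01  4.020e-02  4.849e-01 -2.700e-01  1.730e-02
  2.080e+02]
side holder [ 4.669e-01 -2.893e-01  4.230e-02  4.716e-01 -3.058e-01  1.690e-02
  5.730e+02]
```

View pics/w2.png

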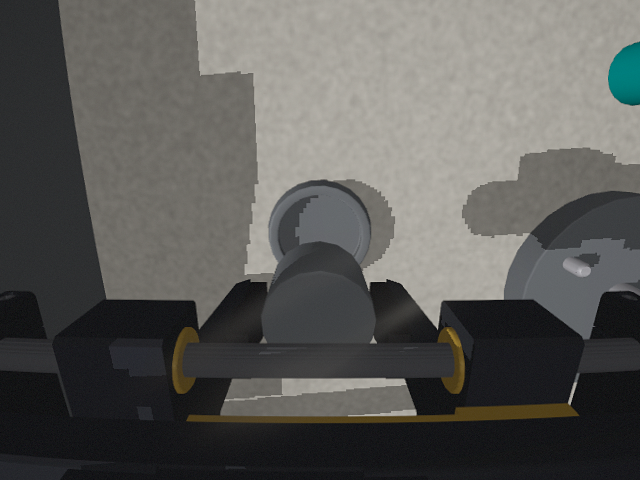

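The picture shows the cap (320,300) held over the holder (320,230), which is centred between the fingers. I'm lowering it.

Call:
{"method": "step_arm", "body": {
  "rows": [
    [0,0,4,0],
    [0,0,7.5,0],
    [0,0,9.5,0],
    [0,0,10.2,0],
    [0,0,10.2,0]
  ]
}}

```text
time_s: 5.13
tcp_pos: [0.467, -0.2866, 0.0308]
eef_rot: [0.002, -3.138, -0.005]
contact_force: [-0.5, 1.1, 0.1]
width: 0.0479
grasp_force: 15.0
```

Call:
{"method": "step_arm", "body": {
  "rows": [
    [0,0,0.1,0],
    [0,0,0.2,0],
    [0,0,0.3,0],
    [0,0,0.4,0],
    [0,0,0.4,0]
  ]
}}

```text
time_s: 5.55
tcp_pos: [0.4684, -0.2893, 0.0296]
eef_rot: [0.0, 3.141, -0.002]
contact_force: [0.4, -0.2, -0.4]
width: 0.0479
grasp_force: 15.0
```

Call:
{"method": "step_arm", "body": {
  "rows": [
    [0,0,0.1,0],
    [0,0,0.2,0],
    [0,0,0.3,0],
    [0,0,0.3,0],
    [0,0,0.3,0]
  ]
}}

```text
time_s: 5.97
tcp_pos: [0.4679, -0.2889, 0.0256]
eef_rot: [-0.0, -3.141, -0.0]
contact_force: [0.5, 0.3, -0.8]
width: 0.0479
grasp_force: 15.0
```

Call:
{"method": "step_arm", "body": {
  "rows": [
    [0,0,0.1,0],
    [0,0,0.1,0],
    [0,0,0.1,0]
  ]
}}

```text
time_s: 6.22
tcp_pos: [0.4681, -0.2891, 0.025]
eef_rot: [0.0, 3.141, -0.0]
contact_force: [-0.7, 0.5, 2.3]
width: 0.0482
grasp_force: 15.0
```

Call:
{"method": "step_arm", "body": {
  "rows": [
    [0,0,0.1,0],
    [0,0,0.1,0],
    [0,0,0.1,0]
  ]
}}

```text
time_s: 6.47
tcp_pos: [0.4682, -0.2891, 0.0248]
eef_rot: [0.0, 3.142, -0.0]
contact_force: [-3.8, 2.4, 9.3]
width: 0.0477
grasp_force: 15.0
```

Call:
{"method": "step_arm", "body": {
  "rows": [
    [0,0,0,0],
    [0,0,0,0],
    [0,0,0,0],
    [0,0,0,0],
    [0,0,0,0]
  ],
  "jaw": 1
}}

```text
time_s: 6.88
tcp_pos: [0.4679, -0.2888, 0.0235]
eef_rot: [-0.0, -3.141, -0.0]
contact_force: [-0.9, 0.7, -0.2]
width: 0.079
grasp_force: 0.0
```

Call:
{"method": "step_arm", "body": {
  "rows": [
    [0,0,-1,0],
    [0,0,-4,0],
    [0,0,-8,0],
    [0,0,-12,0],
    [0,0,-16,0]
  ]
}}

```text
time_s: 7.3
tcp_pos: [0.4676, -0.2885, 0.186]
eef_rot: [-0.0, -3.141, -0.0]
contact_force: [-0.2, -1.3, -0.3]
width: 0.088
grasp_force: 0.0
```

Run:
```python
from h import *
s=sense(); print(s['time_s'],s['tcp_pos'],s['width'])
for n in ['wrist','side']:
    p,d,C=grab(n);P,uv=cloud(d,C)
    Q=sel(P,[.468,-.289],.04,.03,.07); print(n,mid(Q), np.percentile(Q[:,2],[50,95]))
p,d,C=grab('top');P,uv=cloud(d,C); S=sel(P,[.473,.296],.1,.006,.02); print('plate',mid(S),'collar',mid(sel(P,[.473,.296],.1,.05,.065)))
```

```text
7.3 [ 0.46763995 -0.28853159  0.18598967] 0.08804227931263865
wrist [ 4.668e-01 -2.904e-01  2.380e-02  4.653e-01 -2.904e-01  4.680e-02
  2.398e+03] [0.04726467 0.04849414]
side [ 4.669e-01 -2.902e-01  2.460e-02  4.673e-01 -2.939e-01  4.560e-02
  9.780e+02] [0.04686704 0.04907108]
plate [4.721e-01 2.969e-01 8.060e-02 4.735e-01 2.932e-01 1.110e-02 1.977e+03] collar [4.739e-01 2.974e-01 2.360e-02 4.734e-01 2.967e-01 5.540e-02 2.910e+02]
```

Call:
{"method": "step_arm", "body": {
  "rows": [
    [-0.5,58.5,-5,0],
    [-0.5,58.5,-5,0],
    [-0.5,58.5,-5,0],
    [-0.5,58.5,-5,0],
    [-0.5,58.5,-5,0]
  ]
}}

```text
time_s: 7.87
tcp_pos: [0.4685, -0.0793, 0.2004]
eef_rot: [-0.002, -3.139, -0.002]
contact_force: [1.8, -1.1, 0.6]
width: 0.0882
grasp_force: 0.0
```

Call:
{"method": "step_arm", "body": {
  "rows": [
    [-0.5,36,-4,0],
    [-0.5,36,-4,0],
    [-0.5,36,-4,0],
    [-0.5,36,-4,0],
    [-0.5,36,-4,0]
  ]
}}

```text
time_s: 8.28
tcp_pos: [0.4714, 0.1277, 0.2236]
eef_rot: [-0.001, -3.139, 0.0]
contact_force: [0.8, -0.0, 0.2]
width: 0.0885
grasp_force: 0.0
```

Call:
{"method": "step_arm", "body": {
  "rows": [
    [-0.1,16.8,-2,0],
    [-0.1,16.8,-2,0],
    [-0.1,16.8,-2,0],
    [-0.1,16.8,-2,0],
    [-0.1,16.8,-2,0]
  ]
}}

```text
time_s: 8.7
tcp_pos: [0.4724, 0.2995, 0.2441]
eef_rot: [0.008, -3.141, -0.004]
contact_force: [0.7, -0.5, -0.0]
width: 0.0883
grasp_force: 0.0
```

```bash
cat >> h.py <<'E'
from scipy.optimize import least_squares
def three(P,c,z0,z1,r0,r1):
    "yaw mod 120 and centre of three blobs, r0<r<r1 about c"
    S=sel(P,c,r1,z0,z1,r0); l=cv2.kmeans(S[:,:2].astype(np.float32),3,None,(3,50,1e-5),5,cv2.KMEANS_PP_CENTERS)
    out=[]
    for i in range(3):
        Q=S[l[1].ravel()==i]; k=np.array(cv2.minEnclosingCircle(Q[:,:2].astype(np.float32))[0]); m=Q[:,:2].mean(0); out.append(m)
        for q in (k,m): print('  blob',np.round(q,4),'r',np.round(np.hypot(*(q-c)),4),'a',np.round(np.degrees(np.arctan2(*(q-c)[::-1])),2),len(Q))
    return np.array(out)
E
python3 - <<'E'
from h import *
s=sense(); print(s['time_s'],s['tcp_pos'],s['joint_pos'][5])
p,d,C=grab('wrist'); cv2.imwrite('pics/w3.png',p)
P,uv=cloud(d,C)
q=mid(sel(P,[.473,.297],.04,.05,.065)); print('collar',q)
print('plate',mid(sel(P,[.473,.297],.1,.006,.016)))
three(P,[.473,.297],.006,.018,.054,.09)
p,d,C=grab('top');P,_=cloud(d,C);print('top');three(P,[.473,.297],.006,.018,.054,.09)
E
```

```text
8.7 [0.47238605 0.29950984 0.24414812] -1.2247353515250803
collar [4.717e-01 2.982e-01 2.410e-02 4.708e-01 2.982e-01 5.580e-02 9.440e+02]
plate [4.715e-01 2.988e-01 8.030e-02 4.665e-01 2.984e-01 1.120e-02 5.602e+03]
  blob [0.4345 0.3481] r 0.064 a 126.99 595
  blob [0.4323 0.3507] r 0.0674 a 127.12 595
  blob [0.4464 0.2426] r 0.0606 a -116.08 518
  blob [0.4436 0.238 ] r 0.0659 a -116.46 518
  blob [0.5331 0.305 ] r 0.0606 a 7.58 420
  blob [0.5381 0.3058] r 0.0657 a 7.71 420
top
  blob [0.4477 0.2394] r 0.0629 a -113.72 182
  blob [0.447  0.2357] r 0.0666 a -113.0 182
  blob [0.537  0.3131] r 0.066 a 14.14 92
  blob [0.5375 0.3148] r 0.067 a 15.44 92
  blob [0.5393 0.2955] r 0.0663 a -1.3 90
  blob [0.5402 0.2939] r 0.0673 a -2.64 90
```

View pics/w3.png

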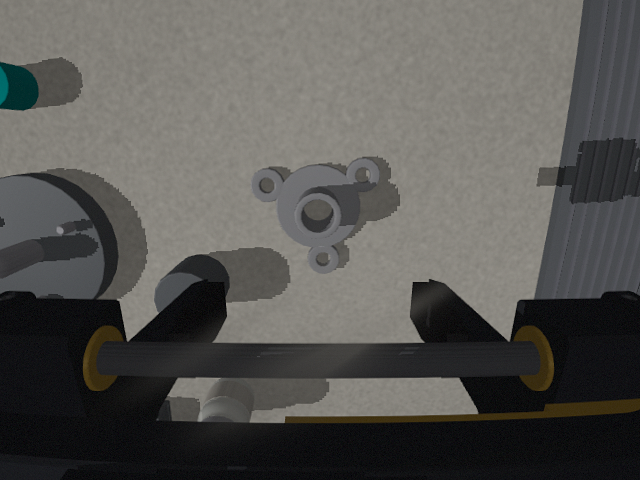

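The picture shows the flange collar up: collar (318,212), ears at (267,184), (363,172) and (323,258). It is centred under the gripper, with clear room around it.

Call:
{"method": "step_arm", "body": {
  "rows": [
    [0,0,4,0],
    [0,0,8,0],
    [0,0,12,0],
    [0,0,16,0],
    [0,-0.1,19,0]
  ]
}}

```text
time_s: 9.22
tcp_pos: [0.4716, 0.2901, 0.0505]
eef_rot: [-0.003, -3.137, 0.003]
contact_force: [-0.9, -0.0, -0.5]
width: 0.0884
grasp_force: 0.0
```

Call:
{"method": "step_arm", "body": {
  "rows": [
    [0,0,1,0],
    [0,0,1.8,0],
    [0,0,1.8,0],
    [0,0,1.8,0]
  ]
}}

```text
time_s: 9.55
tcp_pos: [0.475, 0.2925, 0.0378]
eef_rot: [0.002, 3.14, 0.001]
contact_force: [-0.1, 0.3, 0.1]
width: 0.0879
grasp_force: 0.0
```

Call:
{"method": "step_arm", "body": {
  "rows": [
    [0,0,0.5,0],
    [0,0,0.5,0],
    [0,0,0.5,0]
  ]
}}

```text
time_s: 9.8
tcp_pos: [0.4745, 0.293, 0.0326]
eef_rot: [0.0, 3.14, 0.001]
contact_force: [0.0, -0.8, 0.2]
width: 0.0879
grasp_force: 0.0
```

Run:
```python
from h import *
s=sense(); print(s['time_s'],s['tcp_pos'],s['joint_velocities'])
p,d,C=grab('wrist')
P,uv=cloud(d,C)
print('collar',mid(sel(P,[.472,.297],.03,.05,.065)))
```

```text
9.8 [0.4744944  0.29296102 0.03260833] [ 1.20277690e-03  1.70314302e-03  2.29290821e-03  9.40947024e-05
 -1.90679316e-04 -6.75122104e-04]
collar [4.706e-01 2.988e-01 2.380e-02 4.621e-01 2.986e-01 5.560e-02 4.073e+03]
```

Call:
{"method": "step_arm", "body": {
  "rows": [
    [0.25,0.5,0.2,0],
    [0.25,0.5,0.2,0],
    [0.25,0.5,0.2,0],
    [0.25,0.5,0.2,0]
  ]
}}

```text
time_s: 10.18
tcp_pos: [0.4712, 0.2979, 0.0296]
eef_rot: [-0.0, 3.142, -0.0]
contact_force: [0.2, -0.4, 0.5]
width: 0.0881
grasp_force: 0.0
```

Call:
{"method": "step_arm", "body": {
  "rows": [
    [0,0,0,0],
    [0,0,0,0],
    [0,0,0,0],
    [0,0,0,0],
    [0,0,0,0]
  ],
  "jaw": -1,
  "squeeze": 35
}}

```text
time_s: 10.6
tcp_pos: [0.4714, 0.2976, 0.0295]
eef_rot: [0.001, 3.142, 0.0]
contact_force: [-0.8, -0.8, -0.5]
width: 0.0565
grasp_force: 0.0
```

Call:
{"method": "step_arm", "body": {
  "rows": [
    [0,0,0,0],
    [0,0,0,0],
    [0,0,0,0],
    [0,0,0,0],
    [0,0,0,0]
  ]
}}

```text
time_s: 11.02
tcp_pos: [0.4713, 0.2978, 0.0296]
eef_rot: [0.0, 3.141, 0.0]
contact_force: [-0.1, 1.4, -0.6]
width: 0.0472
grasp_force: 35.0
```

Call:
{"method": "step_arm", "body": {
  "rows": [
    [0,0,-1.5,0],
    [0,0,-5,0],
    [0,0,-9,0],
    [0,0,-12.5,0],
    [0,0,-14,0]
  ]
}}

```text
time_s: 11.43
tcp_pos: [0.473, 0.2981, 0.174]
eef_rot: [0.0, 3.136, 0.002]
contact_force: [1.6, 0.8, -3.7]
width: 0.0476
grasp_force: 35.0
```

Call:
{"method": "step_arm", "body": {
  "rows": [
    [-0.4,-3,0,0],
    [-0.9,-6.5,0,0],
    [-1.4,-10,0,0],
    [-2,-13.5,0,0],
    [-2.4,-17,0,0]
  ]
}}

```text
time_s: 11.85
tcp_pos: [0.4944, 0.126, 0.1687]
eef_rot: [0.001, -3.14, 0.001]
contact_force: [0.3, -0.7, -4.6]
width: 0.0473
grasp_force: 35.0
```

Call:
{"method": "step_arm", "body": {
  "rows": [
    [-0.5,-3.5,0,1.5],
    [-1,-7,0,3],
    [-1.5,-10.5,0,4.5],
    [-2,-13.5,0,6],
    [-2.4,-16.2,0,7.7]
  ]
}}

```text
time_s: 12.27
tcp_pos: [0.5184, -0.0365, 0.1687]
eef_rot: [-0.215, -3.132, 0.0]
contact_force: [0.8, 0.2, -4.7]
width: 0.0474
grasp_force: 35.0
```

Call:
{"method": "step_arm", "body": {
  "rows": [
    [0,0,0,0],
    [0,0,0,0],
    [0,0,0,0],
    [0,0,0,0],
    [0,0,0,0]
  ]
}}

```text
time_s: 12.68
tcp_pos: [0.5188, -0.0332, 0.1692]
eef_rot: [-0.209, -3.134, -0.0]
contact_force: [0.0, -0.2, -4.2]
width: 0.0474
grasp_force: 35.0
```

Run:
```python
from h import *
s=sense(); t=s['tcp_pos']; print(s['time_s'],t,s['eef_rot'],s['width'],s['grasp_force'])
for n in ['wrist','top','side']:
    p,d,C=grab(n); P,uv=cloud(d,C); np.savez(f'v_{n}.npz',p=p,d=d)
    if n=='wrist': cv2.imwrite('pics/w4.png',p)
    z=t[2]-.0296
    print(n,'plate',mid(sel(P,t[:2],.09,z+.006,z+.018))); 
    print('base',mid(sel(P,[.52,-.035],.1,.026,.033)))
    three(P,t[:2],z+.004,z+.018,.054,.09)
```

```text
12.6833 [ 0.51877298 -0.03319171  0.16919932] [-2.08654796e-01 -3.13378626e+00 -4.73095640e-04] 0.04736482703267281 35.00014467659639
wrist plate [ 5.1900e-01 -3.4500e-02  8.0900e-02  4.9920e-01 -3.2100e-02  1.5090e-01
  1.8697e+04]
base [ 5.1850e-01 -3.3600e-02  8.7600e-02  4.7180e-01 -3.0400e-02  2.9400e-02
  1.1598e+04]
  blob [ 0.5816 -0.0351] r 0.0629 a -1.78 1346
  blob [ 0.5883 -0.0358] r 0.0696 a -2.12 1346
  blob [ 0.4869 -0.0876] r 0.0631 a -120.4 2744
  blob [ 0.4841 -0.0899] r 0.0665 a -121.44 2744
  blob [0.4888 0.0197] r 0.0608 a 119.6 2648
  blob [0.4856 0.0233] r 0.0655 a 120.42 2648
top plate [0.482  0.0291 0.0051 0.4816 0.0291 0.151  4.    ]
base [ 4.488e-01 -1.420e-02  4.640e-02  4.444e-01 -1.320e-02  2.940e-02
  2.670e+02]
  blob [0.4812 0.0291] r 0.0728 a 121.14 2
  blob [0.4812 0.0291] r 0.0728 a 121.14 2
  blob [0.4868 0.0276] r 0.0687 a 117.77 1
  blob [0.4868 0.0276] r 0.0687 a 117.77 1
  blob [0.4772 0.0305] r 0.0761 a 123.13 1
  blob [0.4772 0.0305] r 0.0761 a 123.13 1
side plate [ 5.329e-01 -5.980e-02  7.230e-02  5.254e-01 -5.750e-02  1.503e-01
  1.639e+03]
base [ 5.195e-01 -3.470e-02  8.930e-02  5.207e-01 -5.060e-02  2.850e-02
  4.383e+03]
  blob [ 0.4926 -0.0963] r 0.0683 a -112.5 153
  blob [ 0.4937 -0.0982] r 0.0697 a -111.1 153
  blob [ 0.5805 -0.0362] r 0.0618 a -2.75 237
  blob [ 0.5848 -0.0386] r 0.0663 a -4.69 237
  blob [ 0.4782 -0.0875] r 0.0678 a -126.8 133
  blob [ 0.478  -0.0871] r 0.0676 a -127.09 133
```

View pics/w4.png

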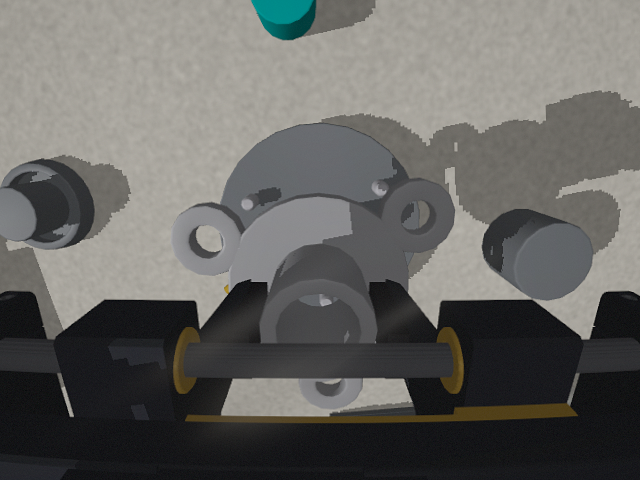

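```bash
cat >> h.py <<'E'
def fit(p,d,C,t,off,c=np.array([.519,-.034])):
    "studs and flange holes from the wrist view -> (cell c,yaw),(flange c,yaw)"
    P,uv=cloud(d,C); Z=np.zeros(d.shape); Z[uv[:,1],uv[:,0]]=P[:,2]
    X=np.zeros(d.shape+(2,)); X[uv[:,1],uv[:,0]]=P[:,:2]
    top=t[2]-off+.012
    m=((Z>top-.004)&(Z<top+.005)).astype(np.uint8)
    ct,h=cv2.findContours(m,cv2.RETR_CCOMP,cv2.CHAIN_APPROX_NONE)
    H=[]
    for k,q in enumerate(ct):
        if h[0][k][3]>=0 and cv2.contourArea(q)>100:
            W=plane(q.reshape(-1,2).astype(float),C,top)[:,:2]; e=cv2.fitEllipse(W.astype(np.float32)*1000)
            r=np.hypot(*(np.array(e[0])/1000-t[:2])); print(' hole',np.round(e[0],1),np.round(e[1],1),round(r,4))
            if .05<r<.075: H.append(np.array(e[0])/1000)
    S=[]
    n,lab,st,ce=cv2.connectedComponentsWithStats(((Z>.043)&(Z<.052)&(abs(np.hypot(X[...,0]-c[0],X[...,1]-c[1])-.062)<.012)).astype(np.uint8))
    for k in range(1,n):
        if st[k,4]>25: S.append(X[lab==k].mean(0)); print(' stud',np.round(S[-1]*1000,1),st[k,4],np.round(ce[k]))
    def pose(pts,c0):
        f=lambda v:np.concatenate([ (q-v[:2]-.062*np.array([np.cos(b),np.sin(b)])) for q in pts for b in [v[2]+2*np.pi/3*np.round((np.arctan2(*(q-c0)[::-1])-v[2])/(2*np.pi/3))]])
        r=least_squares(f,[*c0,-.02]); print(' res mm',np.round(r.fun*1000,1)); return np.array([*r.x[:2]*1000,np.degrees(r.x[2])])
    a=pose(S,c); b=pose(H,np.array(t[:2])); print('cell',a.round(1),'flange',b.round(1),'d',(a-b).round(1)); return a,b
E
python3 - <<'E'
from h import *
s=sense();C=eyes.get_calibration('wrist');v=np.load('v_wrist.npz');fit(v['p'],v['d'],C,s['tcp_pos'],.0296)
P,_=cloud(v['d'],C); print('hub in bore',mid(sel(P,[.519,-.034],.02,.07,.1)))
E
```

```text
hole [486.8 -86.6] [16.3 17. ] 0.0622
 hole [488.6  18.7] [16.6 16.9] 0.0605
 stud [488.8  19.5] 166 [381. 188.]
 stud [486.7 -86. ] 175 [249. 203.]
 stud [579.3 -35.9] 114 [326. 300.]
 res mm [ 0.2 -0.7  0.7  1.  -0.9 -0.3]
 res mm [ 0.  1. -0. -1.]
cell [518.2 -34.1  -1.4] flange [518.7 -34.5  -1. ] d [-0.5  0.3 -0.5]
hub in bore [ 0.  0.  0. nan nan nan  0.]h.py:21: RuntimeWarning: Mean of empty slice.
  def mid(Q): return np.round([*cv2.minEnclosingCircle(Q[:,:2].astype(np.float32))[0],cv2.minEnclosingCircle(Q[:,:2].astype(np.float32))[1],*Q.mean(0),len(Q)],4)
  ret = um.true_divide(
```

The picture shows the holes (207,238) and (415,212) next to the studs (249,203) and (381,188). The fit gives the flange within 0.6 mm and 0.5° of the base. I'm lowering it slowly.

Call:
{"method": "step_arm", "body": {
  "rows": [
    [0.05,0,1,0.4],
    [0.05,0,2,0.4],
    [0.05,0,3,0.4],
    [0.05,0,3.8,0.4],
    [0.05,0,4.3,0.4]
  ]
}}

```text
time_s: 13.25
tcp_pos: [0.5176, -0.034, 0.1244]
eef_rot: [-0.222, -3.131, -0.001]
contact_force: [-0.5, 0.0, -4.2]
width: 0.0473
grasp_force: 35.0
```

Call:
{"method": "step_arm", "body": {
  "rows": [
    [0,0,0,0],
    [0,0,0,0],
    [0,0,0,0],
    [0,0,0,0]
  ]
}}

```text
time_s: 13.58
tcp_pos: [0.5192, -0.0344, 0.1271]
eef_rot: [0.222, 3.133, -0.0]
contact_force: [1.0, -0.2, -4.9]
width: 0.0474
grasp_force: 35.0
```

Run:
```python
from h import *
s=sense(); print(s['time_s'],s['tcp_pos'],s['eef_rot']); p,d,C=grab('wrist'); fit(p,d,C,s['tcp_pos'],.0296)
```

```text
13.5833 [ 0.51923053 -0.03442607  0.12710368] [ 2.22279567e-01  3.13258452e+00 -3.94228980e-04]
 hole [486.6 -87.4] [16.6 16.8] 0.0622
 hole [489.2  18. ] [16.7 16.9] 0.0605
 stud [485.2 -84.2] 154 [240. 211.]
 res mm [ 0. -0.]
 res mm [ 0.  1. -0. -1.]
cell [517.3 -31.1  -1.2] flange [518.8 -35.4  -1.4] d [-1.6  4.3  0.3]
```

Call:
{"method": "step_arm", "body": {
  "rows": [
    [0.05,0.1,0.4,0],
    [0.05,0.1,0.8,0],
    [0.05,0.1,1.2,0],
    [0.05,0.1,1.6,0],
    [0.05,0.1,2.0,0]
  ]
}}

```text
time_s: 14.05
tcp_pos: [0.5182, -0.0332, 0.1059]
eef_rot: [-0.222, -3.133, -0.0]
contact_force: [-0.2, 0.1, -4.0]
width: 0.0476
grasp_force: 35.0
```

Call:
{"method": "step_arm", "body": {
  "rows": [
    [0,0,0.3,0],
    [0,0,0.6,0],
    [0,0,0.9,0],
    [0,0,1.2,0],
    [0,0,1.5,0]
  ]
}}

```text
time_s: 14.47
tcp_pos: [0.5184, -0.0332, 0.0913]
eef_rot: [0.222, 3.134, -0.0]
contact_force: [0.3, -0.6, -3.9]
width: 0.0471
grasp_force: 35.0
```

Call:
{"method": "step_arm", "body": {
  "rows": [
    [0,0,0,0],
    [0,0,0,0],
    [0,0,0,0]
  ]
}}

```text
time_s: 14.72
tcp_pos: [0.5185, -0.0332, 0.0916]
eef_rot: [0.222, 3.133, -0.0]
contact_force: [0.3, 0.9, -4.0]
width: 0.0471
grasp_force: 35.0
```

Call:
{"method": "step_arm", "body": {
  "rows": [
    [0,0,0.3,0],
    [0,0,0.6,0],
    [0,0,0.9,0],
    [0,0,1.1,0],
    [0,0,1.1,0]
  ]
}}

```text
time_s: 15.13
tcp_pos: [0.5179, -0.0331, 0.0798]
eef_rot: [-0.222, -3.133, -0.0]
contact_force: [-0.4, -0.2, -4.1]
width: 0.0474
grasp_force: 35.0
```

Call:
{"method": "step_arm", "body": {
  "rows": [
    [0,0,0.1,0],
    [0,0,0.2,0],
    [0,0,0.3,0],
    [0,0,0.4,0],
    [0,0,0.5,0]
  ]
}}

```text
time_s: 15.55
tcp_pos: [0.5184, -0.0332, 0.0755]
eef_rot: [0.222, 3.134, -0.0]
contact_force: [-1.2, 0.7, -4.7]
width: 0.0474
grasp_force: 35.0
```

Call:
{"method": "step_arm", "body": {
  "rows": [
    [0,0,0.15,0],
    [0,0,0.3,0],
    [0,0,0.45,0],
    [0,0,0.6,0],
    [0,0,0.7,0]
  ]
}}

```text
time_s: 15.97
tcp_pos: [0.5183, -0.0332, 0.0683]
eef_rot: [-0.222, -3.133, -0.0]
contact_force: [-0.3, -0.9, -5.7]
width: 0.0475
grasp_force: 35.0
```

Call:
{"method": "step_arm", "body": {
  "rows": [
    [0,0,0.15,0],
    [0,0,0.3,0],
    [0,0,0.45,0],
    [0,0,0.6,0],
    [0,0,0.6,0]
  ]
}}

```text
time_s: 16.38
tcp_pos: [0.5181, -0.0331, 0.0622]
eef_rot: [-0.222, -3.133, -0.0]
contact_force: [-0.5, -0.1, -4.7]
width: 0.0471
grasp_force: 35.0
```

Call:
{"method": "step_arm", "body": {
  "rows": [
    [0,0,0.1,0],
    [0,0,0.2,0],
    [0,0,0.25,0],
    [0,0,0.25,0]
  ]
}}

```text
time_s: 16.72
tcp_pos: [0.5183, -0.0332, 0.0599]
eef_rot: [-0.222, -3.134, -0.0]
contact_force: [-0.8, 0.7, -4.5]
width: 0.0474
grasp_force: 35.0
```

Call:
{"method": "step_arm", "body": {
  "rows": [
    [0,0,0.1,0],
    [0,0,0.1,0],
    [0,0,0.1,0]
  ]
}}

```text
time_s: 16.97
tcp_pos: [0.5185, -0.0332, 0.0595]
eef_rot: [0.222, 3.133, -0.0]
contact_force: [-2.9, 1.3, 2.2]
width: 0.0476
grasp_force: 35.0
```

Contact at the expected home height. Releasing, raising and checking.

Call:
{"method": "step_arm", "body": {
  "rows": [
    [0,0,0.05,0],
    [0,0,0.05,0]
  ]
}}

```text
time_s: 17.13
tcp_pos: [0.5185, -0.0332, 0.0595]
eef_rot: [0.222, 3.134, -0.0]
contact_force: [-5.7, 2.0, 7.9]
width: 0.0473
grasp_force: 35.0
```

Call:
{"method": "step_arm", "body": {
  "rows": [
    [0,0,0,0],
    [0,0,0,0],
    [0,0,0,0],
    [0,0,0,0],
    [0,0,0,0]
  ],
  "jaw": 1
}}

```text
time_s: 17.55
tcp_pos: [0.5186, -0.0333, 0.0586]
eef_rot: [0.222, 3.133, -0.0]
contact_force: [0.5, 0.1, 0.2]
width: 0.0786
grasp_force: 0.0
```

Call:
{"method": "step_arm", "body": {
  "rows": [
    [0,0,-1,0],
    [0,0,-4,0],
    [0,0,-8,0],
    [0,0,-12,0],
    [0,0,-16,0]
  ]
}}

```text
time_s: 17.97
tcp_pos: [0.5179, -0.033, 0.2208]
eef_rot: [-0.222, -3.134, -0.0]
contact_force: [1.9, -0.0, 0.3]
width: 0.0878
grasp_force: 0.0
```

Call:
{"method": "step_arm", "body": {
  "rows": [
    [0,0,0,0],
    [0,0,0,0],
    [0,0,0,0],
    [0,0,0,0]
  ]
}}

```text
time_s: 18.3
tcp_pos: [0.5173, -0.0329, 0.2171]
eef_rot: [-0.222, -3.131, -0.001]
contact_force: [-0.5, 0.3, -0.5]
width: 0.0882
grasp_force: 0.0
```

Run:
```python
from h import *
s=sense(); print(s['time_s'],s['tcp_pos'],s['width']); ims=[]
for n in ['wrist','side']:
    p,d,C=grab(n);P,uv=cloud(d,C)
    Q=sel(P,[.519,-.034],.085,.037,.046); print(n,mid(Q),'z',np.percentile(Q[:,2],[5,50,95]).round(4),'tilt',np.round(np.linalg.lstsq(np.c_[Q[:,:2]-Q[:,:2].mean(0),np.ones(len(Q))],Q[:,2],rcond=None)[0],4))
    print('collar',mid(sel(P,[.519,-.034],.035,.08,.095)),'cap',mid(sel(P,[.468,-.289],.04,.04,.06)))
    ims.append(cv2.resize(p,(400,300)))
cv2.imwrite('pics/end.png',np.hstack(ims))
```

```text
18.3 [ 0.51732506 -0.03289902  0.21705805] 0.088208750637163
wrist [ 5.184e-01 -3.400e-02  8.060e-02  5.123e-01 -3.360e-02  4.130e-02
  7.419e+03] z [0.0399 0.0413 0.0426] tilt [ 0.0009 -0.0002  0.0413]
collar [ 5.185e-01 -3.470e-02  2.390e-02  5.177e-01 -3.430e-02  8.550e-02
  2.054e+03] cap [ 4.668e-01 -2.898e-01  2.510e-02  4.668e-01 -2.869e-01  4.690e-02
  1.850e+03]
side [ 5.185e-01 -3.500e-02  8.100e-02  5.195e-01 -4.700e-02  4.060e-02
  1.688e+03] z [0.0382 0.0405 0.0434] tilt [-0.001   0.0003  0.0406]
collar [ 5.195e-01 -3.480e-02  2.470e-02  5.193e-01 -3.680e-02  8.450e-02
  4.180e+02] cap [ 4.669e-01 -2.904e-01  2.440e-02  4.671e-01 -2.920e-01  4.690e-02
  8.690e+02]
```

View pics/end.png

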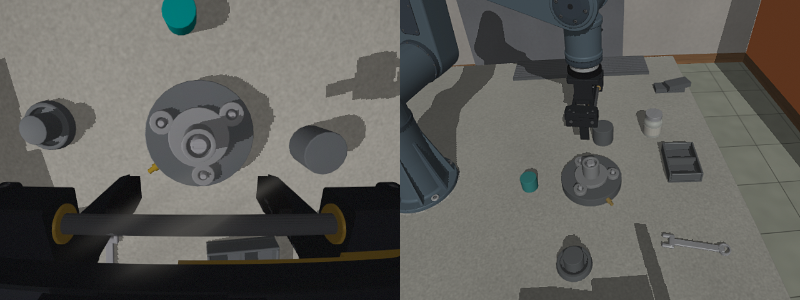

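The flange (198,145) is flat and home with its plate top at about 41–42 mm, and the studs show in all three holes. The cap stands upright in the holder (40,128), and the gripper is clear.

```bash
python3 -c "
from bench import hand_in; print(hand_in())"
```

```text
the job is handed in; nothing more can be done
None
```

The cap stands upright in the holder and the flange lies flat on the base with the studs through its three holes; I left the jar, wrench and tray alone, and the job was handed in at about 18 s.

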